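Slide a tested RF module out of its jig and put it in the tray

TASK

The module in the test jig has been measured: slide it straight forward, flat on the jig, until it is wholly out from under the steel lip, without forcing it up against the lip. Then lift it clear and set it down gently, not dropped, flat and wholly on the grey mat in the tray's free bay, lengthwise along the mat, and let go. Keep it level throughout, do not hit the light bar, and leave the finished module, the cutters and the mouse where they are.

Things in the scene. Friction and masses are not known exactly. Their poses are not given: they have to be found in the camera images.
- jig: Fixed test jig, open side away from the robot (its yaw is pi +-0.25 rad). Origin: bench level under the middle of the lip's front edge; -x is forward, the way the module slides out, z up. Base plate x -140 to 75 mm, 210 mm wide; its top (z = 12 mm) carries the module. Guide strips 6 mm high beside it, x -30 to 70 mm, 2 mm play each side. Lip cheeks at y = +-31 to 45, x 0 to 60 mm.
- lip: Fixed steel plate of the jig over the module's rear half. Its frame is the jig's (same origin and axes); in it the plate spans x = 0 to 60, y = +-45, z = 55 to 63 mm. 3 mm of air between it and the module's top: the module cannot be lifted before it has been slid out forward.
- bar: Fixed light bar above the lip. Its frame is the jig's (same origin and axes); in it the bar spans x = -12 to 25, y = +-100, z = 120 to 155 mm, on 20 mm square posts at x = 5, y = +-90 mm. It leaves no room for a vertical gripper over the module: come in tilted some 30 degrees, fingers pointing down and to the jig's +x, gripper body leaning to -x (away from the robot).
- module: Measured module: loose pale box 100 mm long (x), 50 wide (y), 40 high, 0.17 to 0.35 kg, evenly spread; two brass connectors stick 12 mm out of its front (-x) end. Origin: centre of underside; axes as the jig's at the start. Its centre starts within 6 mm of the lip's front edge (jig x = 0): the front half stands free. Grip its flat sides across y; beside it stand only the 6 mm guide strips.
- tray: Fixed black two-bay tray, 150 mm (x) by 224 mm (y), beside the jig on either side, yaw within 0.25 rad of 0. Origin: centre of its underside. Floor 4 mm thick; rim and middle divider (along x) rise 6 mm above the floor; bay centres at y = +-54.5 mm. One bay holds the finished module, the free one the grey mat.
- mat: Fixed thin grey mat lying in the tray's free bay (either bay), axes as the tray's: 116 mm long (x), 66 mm wide (y), 3 mm thick. Origin: centre of its underside, 4 mm above the bench. The module goes here, its length along x, either end first.
- finished: An identical module (100 x 50 x 40 mm) already standing in the tray's other bay, on the tray's floor, its centre about 109 mm from the mat's centre. Origin: centre of its underside. Leave it.
- cutters: Loose wire cutters, about 150 mm long, 18 mm high, lying on the far side of the work. Origin at the pivot, bench level. Leave them.
- mouse: Loose black computer mouse 60 x 104 x 31 mm on the far side of the work. Origin: centre of its underside. Leave it.

How it is judged (in metres and radians):
On the way, in this order (a step that is already met when the one before it is completed fails the run):
1. the module has been slid forward clear of the lip (its centre more than 50 mm in front of the lip's edge), still down on the jig (within 8 mm) (x of module in the frame of jig between -0.15 and -0.05 m and z of module in the frame of jig below 0.02 m and y of module in the frame of jig between -0.03 and 0.03 m), for 0.1 s.
2. the module has been lifted clear (underside more than 35 mm above the bench) (height (world z) of module above 0.035 m), for 0.1 s.
At the end, for the whole second after the job is handed in: The module lies at rest, released, flat on the mat (tilt under 0.06 rad, underside within 3 mm of the mat's top), its centre within 12 mm of the mat's centre along each of the mat's axes and its length within 0.2 rad of the mat's (either way round) (x of module in the frame of mat between -0.012 and 0.012 m and y of module in the frame of mat between -0.012 and 0.012 m and z of module in the frame of mat between 0 and 0.006 m and angle between module's own z axis and vertical below 0.06 rad and angle between the x axis of module and the x axis of mat, either way round below 0.2 rad and linear speed of module below 0.02 m/s and contact force between module and the fingers below 0.1 N); the robot touches nothing.
It fails at once if the module is forced up against the lip (over 15 N) (contact force between module and lip above 15 N).
It fails at once if the robot hits the light bar (over 10 N) (contact force between any of the arm, the fingers and bar above 10 N).
It fails at once if the module is tipped more than 0.35 rad (angle between module's own z axis and vertical above 0.35 rad).
It fails at once if the module is dropped (falling free faster than 0.4 m/s) (contact force between module and anything else below 0.02 N and linear speed of module above 0.4 m/s).
It fails at once if a bystander is disturbed: the finished module, the cutters or the mouse moved more than 20 mm (distance of any of finished, cutters, mouse from where it was at the start of the episode above 0.02 m).
It also fails if it takes over 45 s, if anything falls off the work surface, if the arm or the gripper's body presses on something with over 40 N, if the wrist force passes 120 N, or if a joint passes its speed limit or range.

ROBOT

A 7-joint arm with a two-finger parallel gripper is mounted at the origin on the work surface. World frame = base frame: x ahead of the robot, y to its left, z up, the work surface at z = 0. Lengths are in m, angles in degrees, forces in N, time in s.
With the tool pointing down it reaches from about 0.425 to 0.875 m from the base axis. Payload 4.7 kg.
Tool frame: the origin (TCP) lies midway between the tips of the shut fingers; the grasp point (between the pads) lies 19 mm behind it; z points along the fingers, y is the line along which they close (so a half turn about z gives the same grasp; the last joint's range is limited). The gripper opens to 87 mm and grips with 3 to 60 N. Pads are 19 mm wide; open, the fingers measure 117 mm over their backs; the gripper's body (75 mm by 190 mm) begins 51 mm behind the grasp point.
Start: joints at [66.755, 18.392, -4.016, 83.108, 1.295, 78.541, -3.26], TCP at [0.265, -0.594, 0.223] pointing down, gripper open.
Joint ranges: [-163.93, 163.93], [-17.29, 119.83], [-79.2, 71.16], [3.27, 140.29], [-89.18, 269.18], [5.43, 117.66], [-154.24, 154.24]. Speed limits (degrees/s): [147.25, 147.25, 180, 180, 180, 180, 180].

INTERFACE

Orientations are given as [roll, pitch, yaw] about the fixed x, y, z axes, in that order (R = Rz(yaw) Ry(pitch) Rx(roll)).
In Python, from cell import env gives the robot as it stands.
- The arm moves only by the tool step_arm, never from a script. Its argument "moves" is a list of rows, each an object with "dp": the shift along the tool's x, y, z in mm, a list of three; "dr": the turn, a rotation vector about the tool's x, y, z in rad, a list of three; "fingers": the closure, from 0 (fully open) to 1 (shut). In form: [{"dp": [dx, dy, dz], "dr": [ax, ay, az], "fingers": fingers}, ...]. A call has exactly 5 rows; each row shifts and turns the commanded pose from where the row before left it, along the tool's axes as they then stand; what a row does not reach is not made up. A row lasts 1/8 s, in which the tool goes at most 62.5 mm and 10.7 degrees, less where a joint would pass 70% of its speed; a pose out of reach is approached as far as the arm can. A call with a gripper value outside its range is refused whole. The fingers move at their own pace and stop on an object; "squeeze" is the grip in N (left out, the last holds). Time passes only in rows, so rows that do not move let the fingers close, or fill a call up. It gives the time, the measured TCP pose, the force, the opening and the grip force at its end, in the units of the state.
- env.get_obs(): the state, without advancing time (a new reading comes with each control period).
- env.read_camera(name): name is "side" or "top" or "wrist"; returns the picture (420x560x3 uint8, red, green, blue); there is no depth.
- env.camera_model(name): a dict with "fx", "fy", "cx", "cy" (pixels), "R" (3x3) and "t" (3): a world point X has camera coordinates R X + t. Camera axes: x right, y down, z forward; pixel columns grow to the right and rows downward; lengths in m; the calibration is good to about 2 mm. A picture is of the moment at which its call begins: read the wrist's pose just before it. camera_model takes no time and is no camera call; for the wrist camera it gives the pose at the moment of the call.
- env.sign_off(): hands the job in; it is judged then, once.
The state is a dict: "time_s": time; "qpos": joint angles; "joint_velocities": joint speeds; "effort": joint torques, N m; "tool_pos": TCP position; "tool_rot": TCP orientation; "force": force on the tool from outside, world axes, zero at the start; "wrist_torque": the same for the moment, N m; "grip_width": finger opening in m; "grasp_force": force on a finger pad.
Only numpy, scipy, OpenCV 4.12 (cv2) and the standard library are available. Lean on these libraries where they do the work, as an engineer would, in place of code of your own. Each camera call takes 0.05 s, during which the arm holds its last target. There are 200 camera calls.

## Working session

There is one attempt and no reset: what is moved stays moved. The work goes in short steps, Python scripts to look and compute and a tool call to move; the robot and the scene stay as the last step left them, time stands still between calls to the robot, and variables do not carry over. Pictures are saved under pics/ and viewed, at most 14 in all, crops included, and the job is handed in when it is done.

Besides the shell and the picture viewer there is one more tool, called after "Emit:" by a JSON object that holds its "api" and its "payload". step_arm: Moves the arm, as the interface text tells. Its arguments: {"type":"object","properties":{"moves":{"type":"array","items":{"type":"object","properties":{"dp":{"type":"array","items":{"type":"number"}},"dr":{"type":"array","items":{"type":"number"}},"fingers":{"type":"number"}}}},"squeeze":{"type":"number"}},"required":["moves"]}

```bash
mkdir -p pics; python3 - <<'E'
from cell import env
import cv2
o=env.get_obs();print({k:o[k] for k in('time_s','tool_pos','tool_rot','grip_width','force')})
for n in('top','side'):
    cv2.imwrite(f'pics/{n}0.png',env.read_camera(n)[:,:,::-1])
    m=env.camera_model(n);print(n,m)
E
```

```text
{'time_s': 0.0, 'tool_pos': array([ 0.26466379, -0.5930702 ,  0.2214425 ]), 'tool_rot': array([-1.79889665e+02,  5.32789571e-03,  2.40572336e+01]), 'grip_width': 0.08702873110453045, 'force': array([-0.03217468, -0.28756111, -0.36856902])}
top {'fx': 415.4606710197997, 'fy': 415.4606710197997, 'cx': 280.2342497070453, 'cy': 209.0828236619061, 'R': array([[-0.02001214, -0.9996651 ,  0.0164074 ],
       [-0.9848225 ,  0.01687981, -0.17274175],
       [ 0.17240694, -0.01961531, -0.98483049]]), 't': array([0.0216499 , 0.65038136, 0.70123136])}
side {'fx': 460.12865504426986, 'fy': 460.12865504426986, 'cx': 285.29952907364395, 'cy': 212.99926363857955, 'R': array([[-0.51576945,  0.85668997,  0.00801125],
       [ 0.57996763,  0.35602102, -0.73272544],
       [-0.63057071, -0.37327113, -0.68047722]]), 't': array([ 0.3265685 , -0.3392618 ,  1.45188345])}
```

View pics/top0.png

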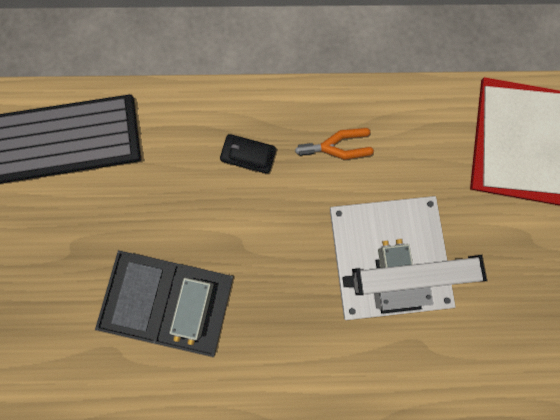

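View pics/side0.png

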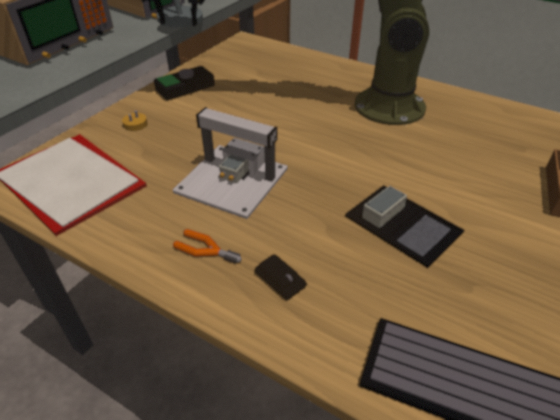

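The top view shows the jig at about (392,260) with the bar across it. The tray is at about (165,303), with the mat in its left bay (137,297) and the finished module at (191,308). Next I enlarge the jig and the tray.

```bash
python3 - <<'E'
import cv2,numpy as np
a=cv2.imread('pics/top0.png')
j=cv2.resize(a[190:330,320:500],None,fx=4,fy=4,interpolation=cv2.INTER_CUBIC)
t=cv2.resize(a[240:365,85:245],None,fx=4.5,fy=4.5,interpolation=cv2.INTER_CUBIC)
cv2.imwrite('pics/jig.png',j);cv2.imwrite('pics/tray.png',t)
E
```

```text
(no output)
```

View pics/jig.png

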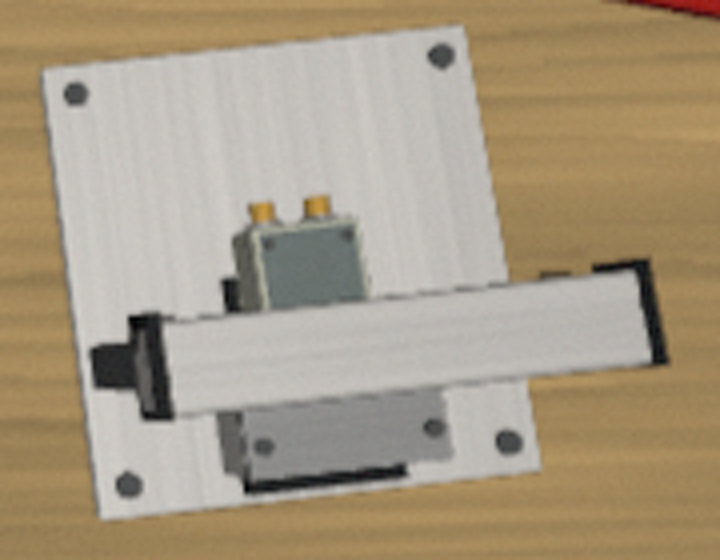

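View pics/tray.png

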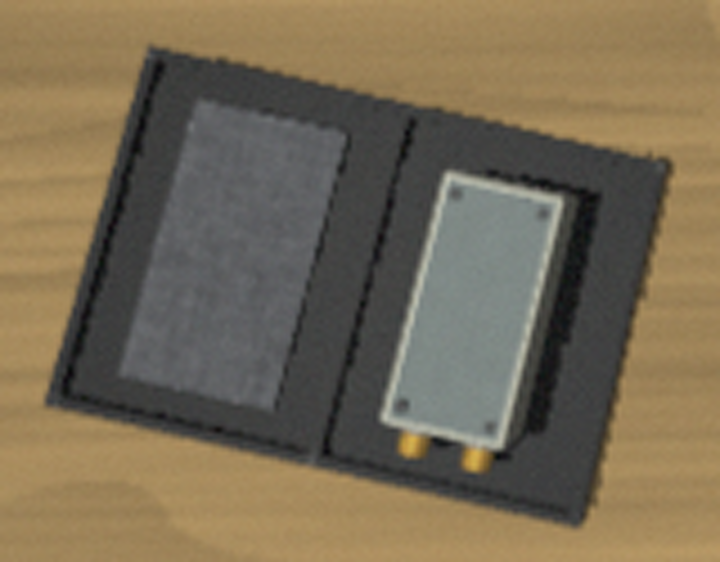

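The jig crop puts the base plate corners at (42,72), (463,27), (541,468) and (102,520). The module's free front half, with its connectors, is in front of the bar. The tray crop puts the mat corners at (200,100), (347,130), (275,410) and (121,377), and the rim corners at (152,47), (672,163), (582,524) and (48,404).

```bash
cat > h.py <<'E'
import numpy as np
from cell import env
from scipy.optimize import least_squares
from scipy.spatial.transform import Rotation as Ro
def proj(n,P,m=None):
    m=m or env.camera_model(n); c=np.atleast_2d(P)@m['R'].T+m['t']
    return c[:,:2]/c[:,2:]*[m['fx'],m['fy']]+[m['cx'],m['cy']]
def w(p,P):
    c,s=np.cos(p[2]),np.sin(p[2]);P=np.atleast_2d(P).astype(float)
    return np.c_[p[0]+c*P[:,0]-s*P[:,1],p[1]+s*P[:,0]+c*P[:,1],P[:,2]]
def fit(n,uv,P,p0):
    r=least_squares(lambda p:(proj(n,w(p,P))-uv).ravel(),p0);return r.x,r.fun
def crop(uv,f,x,y): return (np.array(uv,float)+.5)/f-.5+[x,y]
E
cat > m.py <<'E'
from h import *
import cv2
uv=crop([(42,72),(463,27),(541,468),(102,520)],4,320,190)
P=np.array([(-140,-105,12),(-140,105,12),(75,105,12),(75,-105,12)])/1e3
j,r=fit('top',uv,P,[.55,-.2,np.pi]);print('jig',j,r.round(1))
uv=crop([(200,100),(347,130),(275,410),(121,377)],4.5,85,240)
P=np.array([(58,33,7),(58,-33,7),(-58,-33,7),(-58,33,7)])/1e3
m,r=fit('top',uv,P,[.5,.3,0]);print('mat',m,r.round(1))
uv=crop([(152,47),(672,163),(582,524),(48,404)],4.5,85,240)
P=np.array([(75,112,10),(75,-112,10),(-75,-112,10),(-75,112,10)])/1e3
t,r=fit('top',uv,P,[.5,.3,0]);print('tray',t,r.round(1),'mat from tray',w(t,[0,.0545,0]))
# overlay
a=cv2.imread('pics/top0.png');s=cv2.imread('pics/side0.png')
def box(img,n,p,x0,x1,y0,y1,z0,z1,col):
    for z in(z0,z1):
        q=proj(n,w(p,np.array([(x0,y0,z),(x1,y0,z),(x1,y1,z),(x0,y1,z)])/1e3))
        cv2.polylines(img,[np.round((q+.5)*4*16-8).astype(int)],True,col,1,cv2.LINE_AA,4)
out=[]
for img,n,(x,y,W,H) in((a,'top',(320,190,180,140)),(s,'side',(165,95,180,140))):
    b=cv2.resize(img,None,fx=4,fy=4,interpolation=cv2.INTER_CUBIC)
    box(b,n,j,-140,75,-105,105,0,12,(0,0,255));box(b,n,j,-12,25,-100,100,120,155,(255,0,0))
    box(b,n,j,-50,50,-25,25,12,52,(0,255,0));box(b,n,j,0,60,-45,45,55,63,(255,0,255))
    out.append(b[y*4:(y+H)*4,x*4:(x+W)*4])
cv2.imwrite('pics/ov_t.png',out[0]);cv2.imwrite('pics/ov_s.png',out[1])
E
python3 m.py
```

```text
jig [ 0.53149514 -0.20403319  3.23222332] [-0.7 -0.9  0.3 -1.   0.9  0.8 -0.5  0.8]
mat [ 0.49987873  0.27888907 -0.23018164] [-0.7 -0.5  0.6  0.2  0.3  0.3 -0.2 -0.1]
tray [ 0.487248    0.22526828 -0.23739493] [-0.  -0.6 -0.3 -0.5  0.3  0.8 -0.1  0.2] mat from tray [[0.50006484 0.27823977 0.        ]]
```

View pics/ov_t.png

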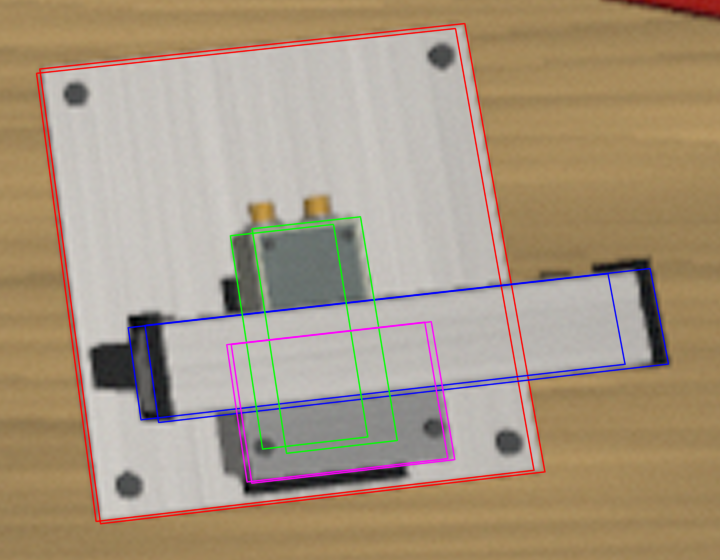

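View pics/ov_s.png

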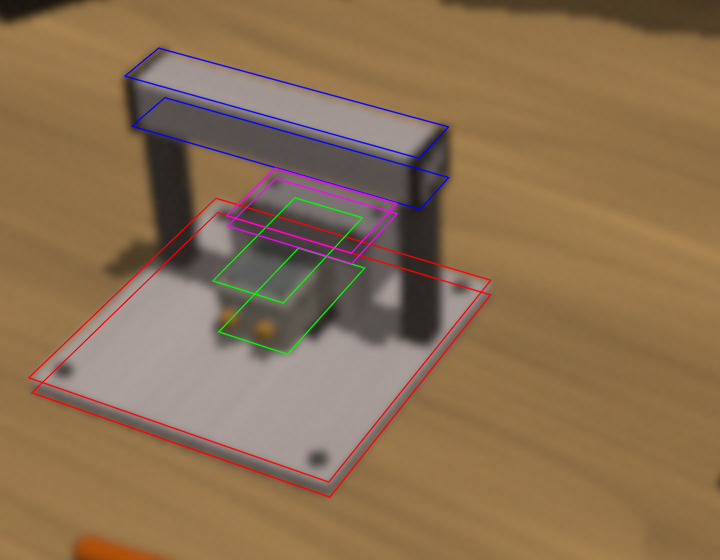

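The overlays match: the jig, bar, lip and module model sit on the picture to within about 2 mm in both views, with the module centre at jig x≈0. The two mat estimates agree to 1 mm. Next I write a motion planner.

```bash
cat > go.py <<'E'
from h import *
J=np.array([.5315,-.2040,3.2322]); MAT=np.array([.500,.2786,-.2335])
def Rt(yaw,tilt): return (Ro.from_euler('z',yaw)*Ro.from_euler('x',np.pi)*Ro.from_euler('y',-np.radians(tilt)))
def jigpt(x,y,z): return w(J,np.array([x,y,z])/1e3)[0]
def delta(p,R=None):
    o=env.get_obs(); T=Ro.from_euler('xyz',o['tool_rot'],degrees=True)
    print('t',o['time_s'],'tcp',(o['tool_pos']*1e3).round(1),'rot',o['tool_rot'].round(2))
    print(' dp mm (now axes)',(T.inv().apply(p-o['tool_pos'])*1e3).round(1))
    if R is not None: print(' dr',(T.inv()*R).as_rotvec().round(4),' dp mm (goal axes)',(R.inv().apply(p-o['tool_pos'])*1e3).round(1))
YJ=J[2]-np.pi
E
python3 -c "
from go import *
delta(jigpt(-99,0,260),Rt(YJ,30))"
```

```text
t 0.1 tcp [ 264.7 -593.1  221.6] rot [-1.799e+02  1.000e-02  2.406e+01]
 dp mm (now axes) [ 495.9 -214.6  -38.1]
 dr [ 0.0846 -0.5185  0.3221]  dp mm (goal axes) [ 327.1 -363.4 -233.2]
```

Emit:
{"api": "step_arm", "payload": {"moves": [{"dp":[40,-18,-15],"dr":[0,0,0],"fingers":0},{"dp":[50,-22,-13],"dr":[0,0,0],"fingers":0},{"dp":[50,-22,-10],"dr":[0,0,0],"fingers":0},{"dp":[50,-22,0],"dr":[0,0,0],"fingers":0},{"dp":[50,-22,0],"dr":[0,0,0],"fingers":0}]}}

```text
time_s: 0.72
tool_pos: [0.4417, -0.3975, 0.2604]
tool_rot: [-180.0, 0.0, 24.0]
force: [0.3, -0.3, -0.3]
grip_width: 0.0871
grasp_force: 0.0
```

Emit:
{"api": "step_arm", "payload": {"moves": [{"dp":[50,-22,0],"dr":[0,0,0],"fingers":0},{"dp":[50,-22,0],"dr":[0,0,0],"fingers":0},{"dp":[50,-22,0],"dr":[0,0,0],"fingers":0},{"dp":[50,-22,0],"dr":[0,0,0],"fingers":0},{"dp":[50,-20,0],"dr":[0,0,0],"fingers":0}]}}

```text
time_s: 1.35
tool_pos: [0.6259, -0.197, 0.2601]
tool_rot: [-180.0, 0.0, 24.0]
force: [0.2, -0.9, -0.7]
grip_width: 0.0868
grasp_force: 0.0
```

Emit:
{"api": "step_arm", "payload": {"moves": [{"dp":[0,0,0],"dr":[0.017,-0.104,0.064],"fingers":0},{"dp":[0,0,0],"dr":[0.017,-0.104,0.064],"fingers":0},{"dp":[0,0,0],"dr":[0.017,-0.104,0.064],"fingers":0},{"dp":[0,0,0],"dr":[0.017,-0.104,0.064],"fingers":0},{"dp":[0,0,0],"dr":[0.017,-0.104,0.064],"fingers":0}]}}

```text
time_s: 1.98
tool_pos: [0.6255, -0.1988, 0.2593]
tool_rot: [179.9, 30.2, 5.2]
force: [-54.6, 10.4, 29.0]
grip_width: 0.0867
grasp_force: 0.0
```

```bash
python3 -c "
from go import *
delta(jigpt(-98.5,0,146),Rt(YJ,30)); print(env.get_obs()['qpos'],env.get_obs()['force'])"
```

```text
t 1.975 tcp [ 625.5 -198.8  259.3] rot [179.94  30.18   5.17]
 dp mm (now axes) [60.7 -3.5 95.7]
 dr [ 0.0009  0.0032 -0.0003]  dp mm (goal axes) [60.4 -3.4 95.9]
[ 13.97941585  42.86328084  -6.81150114  48.86530402  12.60508699
 117.67187691 -74.09430736] [-54.63912102  10.40684444  28.95016638]
```

Joint 6 reached its end stop, because a 30° tilt at that height is too much. I'll ease the tilt off first, then descend, then tilt again.

Emit:
{"api": "step_arm", "payload": {"moves": [{"dp":[0,0,0],"dr":[0,0.12,0],"fingers":0},{"dp":[0,0,0],"dr":[0,0.05,0],"fingers":0},{"dp":[8,0,20],"dr":[0,0,0],"fingers":0},{"dp":[8,0,20],"dr":[0,0,0],"fingers":0},{"dp":[0,0,0],"dr":[0,0,0],"fingers":0}]}}

```text
time_s: 2.6
tool_pos: [0.625, -0.1981, 0.215]
tool_rot: [-180.0, 20.6, 5.3]
force: [-0.6, 0.2, 0.1]
grip_width: 0.0866
grasp_force: 0.0
```

```bash
python3 -c "
from go import *
delta(jigpt(-98.5,0,146),Rt(YJ,20)); print(env.get_obs()['qpos'],env.get_obs()['force'])"
```

```text
t 2.6 tcp [ 625.  -198.1  215. ] rot [-179.96   20.58    5.32]
 dp mm (now axes) [28.8 -2.6 62.9]
 dr [0.0002 0.0102 0.0021]  dp mm (goal axes) [28.1 -2.6 63.2]
[ 16.89050083  35.33979134  -8.46755035  62.8302413   10.10035589
 102.08617469 -75.2005807 ] [-0.63029596  0.15594611  0.12008675]
```

```bash
python3 -c "
from go import *
delta(jigpt(-80.7,0,131.6),Rt(YJ,25))"
```

```text
t 2.6 tcp [ 625.  -198.1  215. ] rot [-179.96   20.58    5.32]
 dp mm (now axes) [17.2 -2.6 82.7]
 dr [ 0.0002 -0.0771  0.0021]  dp mm (goal axes) [23.5 -2.6 81.1]
```

Emit:
{"api": "step_arm", "payload": {"moves": [{"dp":[5,-1,25],"dr":[0,0,0],"fingers":0},{"dp":[5,-1,25],"dr":[0,0,0],"fingers":0},{"dp":[7,-0.6,32.7],"dr":[0,0,0.002],"fingers":0},{"dp":[0,0,0],"dr":[0,-0.077,0],"fingers":0},{"dp":[0,0,0],"dr":[0,0,0],"fingers":0}]}}

```text
time_s: 3.22
tool_pos: [0.6139, -0.1963, 0.133]
tool_rot: [180.0, 24.8, 5.2]
force: [0.7, -0.2, 0.0]
grip_width: 0.0871
grasp_force: 0.0
```

```bash
python3 -c "
from go import *
import cv2
delta(jigpt(-30,0,22.8),Rt(YJ,25)); print(env.get_obs()['qpos'],env.get_obs()['force'])
m=env.camera_model('wrist')
a=env.read_camera('wrist')[:,:,::-1].copy()
for z in (12,52):
    q=proj('wrist',w(J,np.array([(-50,-25,z),(0,-25,z),(0,25,z),(-50,25,z)])/1e3),m)
    print(q.round(0).tolist()); cv2.polylines(a,[q.round().astype(int)],True,(0,255,0),1)
cv2.imwrite('pics/w1.png',a)
"
```

```text
t 3.225 tcp [ 613.9 -196.3  133. ] rot [179.96  24.77   5.23]
 dp mm (now axes) [-1.700e+00  1.000e-01  1.221e+02]
 dr [ 0.0009 -0.004   0.0007]  dp mm (goal axes) [ -1.2   0.2 122.1]
[ 16.21424795  39.5711693   -8.05304582  66.77528913  11.13681937
  98.09437088 -76.65120938] [ 0.66053935 -0.24416819  0.04356591]
[[259.0, 176.0], [261.0, 219.0], [313.0, 219.0], [316.0, 176.0]]
[[255.0, 205.0], [259.0, 250.0], [316.0, 250.0], [320.0, 206.0]]
```

View pics/w1.png

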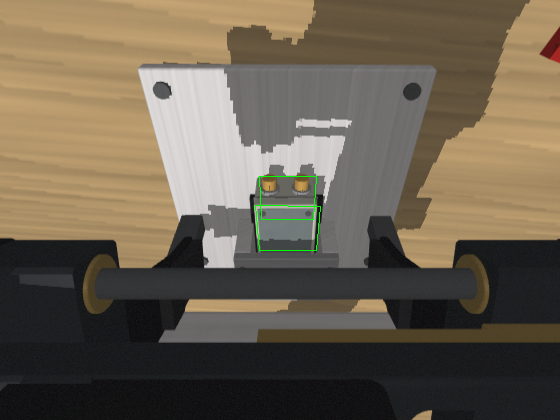

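The wrist view shows the module's top front edge at row 205, columns 255–317, and the model gives 255–320. That is about 1 mm off, so I descend.

Emit:
{"api": "step_arm", "payload": {"moves": [{"dp":[-1,0,30],"dr":[0,-0.003,0],"fingers":0},{"dp":[0,0,30],"dr":[0,0,0],"fingers":0},{"dp":[0,0,25],"dr":[0,0,0],"fingers":0},{"dp":[0,0,20],"dr":[0,0,0],"fingers":0},{"dp":[0,0,12],"dr":[0,0,0],"fingers":0}]}}

```text
time_s: 3.9
tool_pos: [0.5635, -0.2023, 0.0289]
tool_rot: [179.8, 24.8, 5.1]
force: [0.5, -0.8, 0.6]
grip_width: 0.0869
grasp_force: 0.0
```

Emit:
{"api": "step_arm", "payload": {"moves": [{"dp":[0,0,5],"dr":[0,0,0],"fingers":0},{"dp":[0,0,0],"dr":[0,0,0],"fingers":0.2},{"dp":[0,0,0],"dr":[0,0,0],"fingers":0.3},{"dp":[0,0,0],"dr":[0,0,0],"fingers":0.36},{"dp":[0,0,0],"dr":[0,0,0],"fingers":0.4}], "squeeze": 8}}

```text
time_s: 4.53
tool_pos: [0.5616, -0.2019, 0.024]
tool_rot: [179.9, 24.9, 5.2]
force: [-0.5, -0.4, 0.2]
grip_width: 0.0563
grasp_force: 0.0
```

Emit:
{"api": "step_arm", "payload": {"moves": [{"dp":[0,0,0],"fingers":0.45,"dr":[0,0,0]},{"dp":[0,0,0],"dr":[0,0,0],"fingers":0.5},{"dp":[0,0,0],"dr":[0,0,0],"fingers":0.6},{"dp":[0,0,0],"dr":[0,0,0],"fingers":0.6},{"dp":[0,0,0],"dr":[0,0,0],"fingers":0.6}], "squeeze": 12}}

```text
time_s: 5.15
tool_pos: [0.5615, -0.2015, 0.0238]
tool_rot: [179.9, 24.9, 5.2]
force: [-0.1, 1.4, 1.0]
grip_width: 0.0495
grasp_force: 12.0
```

The fingers are closed on 49.5 mm, the module's width. Now the forward slide.

Emit:
{"api": "step_arm", "payload": {"moves": [{"dp":[4.5,0,-2.1],"fingers":0.6,"dr":[0,0,0]},{"dp":[9.1,0,-4.2],"dr":[0,0,0],"fingers":0.6},{"dp":[9.1,0,-4.2],"dr":[0,0,0],"fingers":0.6},{"dp":[9.1,0,-4.2],"dr":[0,0,0],"fingers":0.6},{"dp":[9.1,0,-4.2],"dr":[0,0,0],"fingers":0.6}]}}

```text
time_s: 5.78
tool_pos: [0.6068, -0.1979, 0.0238]
tool_rot: [179.9, 24.9, 5.1]
force: [-2.7, -0.8, 2.5]
grip_width: 0.0499
grasp_force: 12.0
```

Emit:
{"api": "step_arm", "payload": {"moves": [{"dp":[9.1,0,-4.2],"fingers":0.6,"dr":[0,0,0]},{"dp":[9.1,0,-4.2],"dr":[0,0,0],"fingers":0.6},{"dp":[9.1,0,-4.2],"dr":[0,0,0],"fingers":0.6},{"dp":[6,0,-2.8],"dr":[0,0,0],"fingers":0.6},{"dp":[0,0,0],"dr":[0,0,0],"fingers":0.6}]}}

```text
time_s: 6.4
tool_pos: [0.6439, -0.1945, 0.0238]
tool_rot: [179.9, 24.8, 5.2]
force: [-1.2, 0.2, 4.7]
grip_width: 0.05
grasp_force: 12.0
```

```bash
python3 -c "
from go import *
import cv2
delta(jigpt(-82,0,30),Rt(YJ,0)); print(env.get_obs()['qpos'],env.get_obs()['force'])
a=env.read_camera('top')[150:340,300:500,::-1]
cv2.imwrite('pics/t2.png',cv2.resize(a,None,fx=3,fy=3,interpolation=cv2.INTER_CUBIC))
"
```

```text
t 6.4 tcp [ 643.9 -194.5   23.8] rot [179.88  24.81   5.15]
 dp mm (now axes) [-30.6  -0.7   7.3]
 dr [ 2.00e-03  4.33e-01 -2.00e-04]  dp mm (goal axes) [-30.8  -0.7  -6.2]
[ 15.24692984  48.18030442  -7.73993998  65.38000746  11.70022056
  91.06297722 -78.29559099] [-1.15331572  0.16978733  4.74598365]
```

View pics/t2.png

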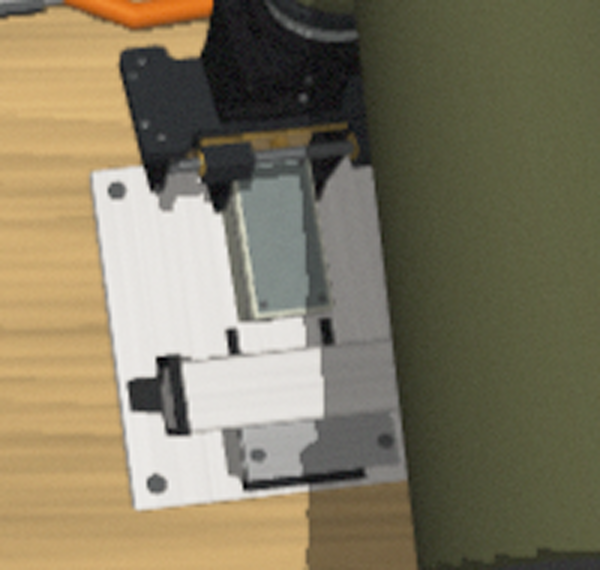

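The module is wholly out, with its rear top corners at about (243,320) and (329,305) in the crop. I work out its centre and prepare a vertical regrip there.

```bash
python3 -c "
from go import *
uv=crop([(243,320),(329,305)],3,300,150)
P=np.array([(50,-25,52),(50,25,52)])/1e3
p,r=fit('top',uv,P,[.6,-.2,3.23]);print(p,r)
c,s=np.cos(J[2]),np.sin(J[2]);d=p[:2]-J[:2];print('in jig',[c*d[0]+s*d[1],-s*d[0]+c*d[1]])
"
```

```text
[ 0.61517908 -0.1890934   3.28996208] [ 0.87755065 -0.18467187 -0.88114724  0.19545382]
in jig [np.float64(-0.08468462165281597), np.float64(-0.0072738883428761095)]
```

Emit:
{"api": "step_arm", "payload": {"moves": [{"dp":[0,0,0],"fingers":0.4,"dr":[0,0,0]},{"dp":[0,0,0],"dr":[0,0,0],"fingers":0.3},{"dp":[0,0,0],"dr":[0,0,0],"fingers":0.2},{"dp":[0,0,0],"dr":[0,0,0],"fingers":0.05},{"dp":[0,0,0],"dr":[0,0,0],"fingers":0.05}]}}

```text
time_s: 7.08
tool_pos: [0.6428, -0.1946, 0.0236]
tool_rot: [179.9, 24.9, 5.1]
force: [-1.0, 0.0, -0.4]
grip_width: 0.0798
grasp_force: 0.0
```

Emit:
{"api": "step_arm", "payload": {"moves": [{"dp":[0,0,-15],"fingers":0.05,"dr":[0,0,0]},{"dp":[0,0,-30],"dr":[0,0,0],"fingers":0.0},{"dp":[0,0,-40],"dr":[0,0,0],"fingers":0.0},{"dp":[0,0,0],"dr":[0,0.145,0],"fingers":0.0},{"dp":[0,0,0],"dr":[0.002,0.145,0],"fingers":0.0}]}}

```text
time_s: 7.7
tool_pos: [0.6808, -0.1909, 0.1019]
tool_rot: [180.0, 7.9, 5.2]
force: [-1.1, -1.2, 0.3]
grip_width: 0.087
grasp_force: 0.0
```

Emit:
{"api": "step_arm", "payload": {"moves": [{"dp":[0,0,0],"fingers":0,"dr":[0,0.143,0]},{"dp":[-20,0,0],"dr":[0,0,0],"fingers":0.0},{"dp":[-20,0,0],"dr":[0,0,0],"fingers":0.0},{"dp":[-20,0,0],"dr":[0,0,0],"fingers":0.0},{"dp":[0,0,0],"dr":[0,0,0],"fingers":0.0}]}}

```text
time_s: 8.32
tool_pos: [0.6183, -0.1975, 0.1023]
tool_rot: [179.9, 0.0, 5.1]
force: [0.5, 0.5, -0.1]
grip_width: 0.087
grasp_force: 0.0
```

```bash
python3 -c "
from go import *
import cv2
delta(jigpt(-84,0,20),Rt(YJ,0))
m=env.camera_model('wrist')
a=env.read_camera('wrist')[:,:,::-1].copy()
for z in (12,52):
    q=proj('wrist',w(J,np.array([(-134,-25,z),(-34,-25,z),(-34,25,z),(-134,25,z)])/1e3),m)
    print(q.round(0).tolist()); cv2.polylines(a,[q.round().astype(int)],True,(0,255,0),1)
cv2.imwrite('pics/w2.png',a)
"
```

```text
t 8.325 tcp [ 618.3 -197.5  102.3] rot [1.7995e+02 4.0000e-02 5.1000e+00]
 dp mm (now axes) [-3.  -1.5 82.3]
 dr [ 0.0009  0.0007 -0.0016]  dp mm (goal axes) [-3.1 -1.4 82.3]
[[252.0, 150.0], [255.0, 271.0], [316.0, 271.0], [318.0, 150.0]]
[[246.0, 156.0], [251.0, 296.0], [320.0, 296.0], [324.0, 156.0]]
```

View pics/w2.png

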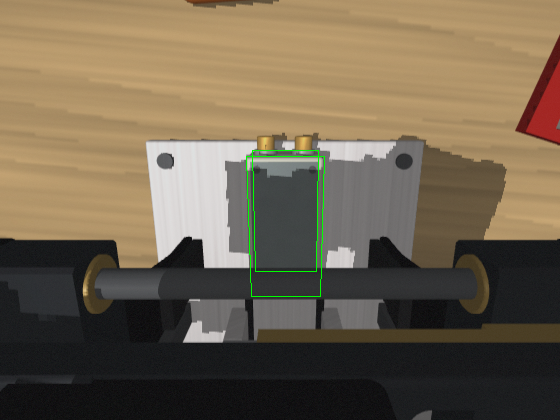

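The module's top front edge at row 157, columns 247–324, matches the model at jig x = −84. Now I descend and regrip.

Emit:
{"api": "step_arm", "payload": {"moves": [{"dp":[-3,-1,20],"fingers":0,"dr":[0,0,0]},{"dp":[0,0,25],"dr":[0,0,0],"fingers":0.0},{"dp":[0,0,20],"dr":[0,0,0],"fingers":0.0},{"dp":[0,0,12],"dr":[0,0,0],"fingers":0.15},{"dp":[0,0,5],"dr":[0,0,0],"fingers":0.25}]}}

```text
time_s: 9.0
tool_pos: [0.6155, -0.1957, 0.0181]
tool_rot: [-180.0, 0.1, 5.2]
force: [-0.7, -0.3, -0.1]
grip_width: 0.0744
grasp_force: 0.0
```

Emit:
{"api": "step_arm", "payload": {"moves": [{"dp":[0,0,0],"fingers":0.36,"dr":[0,0,0]},{"dp":[0,0,0],"dr":[0,0,0],"fingers":0.42},{"dp":[0,0,0],"dr":[0,0,0],"fingers":0.46},{"dp":[0,0,0],"dr":[0,0,0],"fingers":0.6},{"dp":[0,0,0],"dr":[0,0,0],"fingers":0.6}], "squeeze": 30}}

```text
time_s: 9.62
tool_pos: [0.616, -0.1964, 0.0197]
tool_rot: [180.0, 0.0, 5.2]
force: [0.3, -1.1, 4.0]
grip_width: 0.0498
grasp_force: 30.0
```

Emit:
{"api": "step_arm", "payload": {"moves": [{"dp":[0,0,0],"fingers":0.6,"dr":[0,0,0]},{"dp":[0,0,-3],"dr":[0,0,0],"fingers":0.6},{"dp":[0,0,-10],"dr":[0,0,0],"fingers":0.6},{"dp":[0,0,-15],"dr":[0,0,0],"fingers":0.6},{"dp":[0,0,-20],"dr":[0,0,0],"fingers":0.6}], "squeeze": 30}}

```text
time_s: 10.25
tool_pos: [0.6152, -0.1956, 0.0677]
tool_rot: [-180.0, 0.1, 5.2]
force: [0.2, -0.3, -2.1]
grip_width: 0.0499
grasp_force: 30.0
```

```bash
python3 -c "
from go import *
p=np.array([MAT[0],MAT[1],.120]);delta(p,Rt(MAT[2],0))"
```

```text
t 10.25 tcp [ 615.2 -195.6   67.7] rot [-1.7996e+02  1.3000e-01  5.1700e+00]
 dp mm (now axes) [ -72.1 -482.7  -51.8]
 dr [-3.000e-04  2.400e-03  3.238e-01]  dp mm (goal axes) [-221.8 -434.7  -52.3]
```

Emit:
{"api": "step_arm", "payload": {"moves": [{"dp":[3,-20,-25],"fingers":0.6,"dr":[0,0,0]},{"dp":[0,-40,-25],"dr":[0,0,0],"fingers":0.6},{"dp":[0,-45,0],"dr":[0,0,0],"fingers":0.6},{"dp":[0,-45,0],"dr":[0,0,0],"fingers":0.6},{"dp":[0,-45,0],"dr":[0,0,0],"fingers":0.6}]}}

```text
time_s: 10.88
tool_pos: [0.6013, 0.0, 0.1187]
tool_rot: [180.0, -0.0, 5.2]
force: [0.6, 0.8, -2.0]
grip_width: 0.0497
grasp_force: 30.0
```

Emit:
{"api": "step_arm", "payload": {"moves": [{"dp":[-10,-50,0],"fingers":0.6,"dr":[0,0,0]},{"dp":[-20,-55,0],"dr":[0,0,0],"fingers":0.6},{"dp":[-20,-55,0],"dr":[0,0,0],"fingers":0.6},{"dp":[-15,-50,0],"dr":[0,0,0],"fingers":0.6},{"dp":[-10,-40,0],"dr":[0,0,0],"fingers":0.6}]}}

```text
time_s: 11.5
tool_pos: [0.5029, 0.2435, 0.119]
tool_rot: [-179.9, -0.0, 5.3]
force: [0.4, -0.3, -3.1]
grip_width: 0.05
grasp_force: 30.0
```

Emit:
{"api": "step_arm", "payload": {"moves": [{"dp":[0,-25,0],"fingers":0.6,"dr":[0,0,0]},{"dp":[0,-13,0],"dr":[0,0,0.08],"fingers":0.6},{"dp":[0,0,0],"dr":[0,0,0.1],"fingers":0.6},{"dp":[0,0,0],"dr":[0,0,0.1],"fingers":0.6},{"dp":[0,0,0],"dr":[0,0,0.044],"fingers":0.6}]}}

```text
time_s: 12.12
tool_pos: [0.5008, 0.279, 0.1187]
tool_rot: [-180.0, 0.0, -13.5]
force: [-0.2, -0.4, -2.4]
grip_width: 0.05
grasp_force: 30.0
```

```bash
python3 -c "
from go import *
import cv2
p=np.array([MAT[0],MAT[1],.016]);delta(p,Rt(MAT[2],0));print(env.get_obs()['force'],env.get_obs()['grip_width'])
m=env.camera_model('wrist')
a=env.read_camera('wrist')[:,:,::-1].copy()
q=proj('wrist',w(MAT,np.array([(-58,-33,7),(58,-33,7),(58,33,7),(-58,33,7)])/1e3),m)
cv2.polylines(a,[q.round().astype(int)],True,(0,0,255),1)
cv2.imwrite('pics/w3.png',a)
"
```

```text
t 12.125 tcp [500.8 279.  118.7] rot [-179.97    0.    -13.5 ]
 dp mm (now axes) [ -0.6   0.6 102.7]
 dr [-0.0006  0.     -0.0021]  dp mm (goal axes) [ -0.6   0.5 102.7]
[-0.18549621 -0.39329027 -2.43262829] 0.04999183110783823
```

View pics/w3.png

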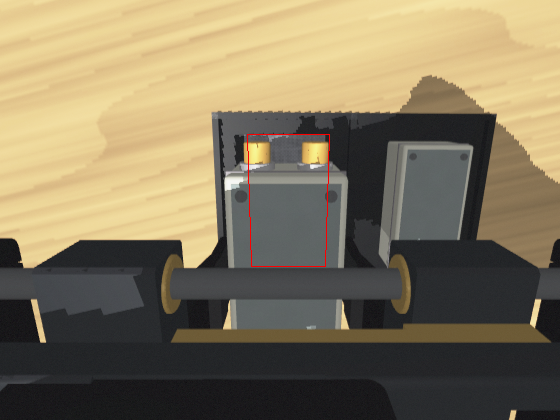

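```bash
python3 -c "
from go import *
o=env.get_obs();p=o['tool_pos'];y=np.radians(o['tool_rot'][2])
for x in (44,47,50,53,56):
  print(x,proj('wrist',w([p[0],p[1],y],np.array([(x,25,140+11),(x,-25,151),(x,25,111),(x,-25,111)])/1e3)).round(0).tolist())
"
```

```text
44 [[226.0, 186.0], [351.0, 186.0], [239.0, 170.0], [336.0, 170.0]]
47 [[225.0, 178.0], [352.0, 178.0], [239.0, 164.0], [337.0, 164.0]]
50 [[225.0, 171.0], [352.0, 171.0], [239.0, 159.0], [337.0, 159.0]]
53 [[225.0, 163.0], [352.0, 163.0], [239.0, 153.0], [337.0, 153.0]]
56 [[224.0, 156.0], [353.0, 156.0], [238.0, 147.0], [337.0, 147.0]]
```

```bash
python3 -c "
import cv2
a=cv2.imread('pics/w3.png')[125:225,200:370]
cv2.imwrite('pics/w3c.png',cv2.resize(a,None,fx=4.5,fy=4.5,interpolation=cv2.INTER_CUBIC))"
```

```text
(no output)
```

View pics/w3c.png

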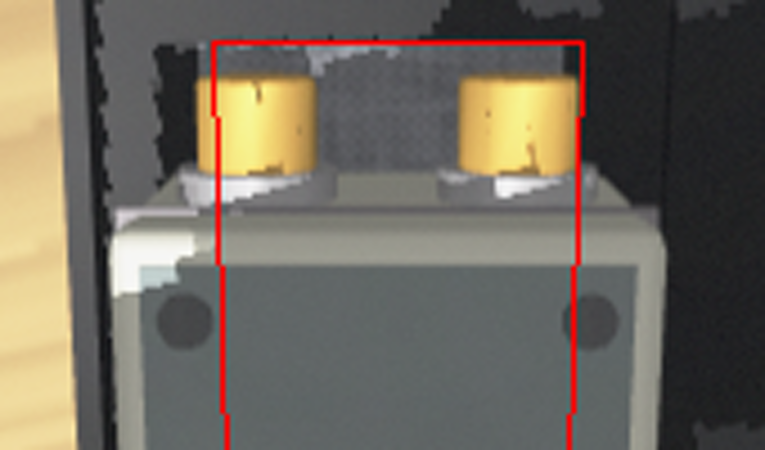

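The module's top front edge is at row 173, so it is centred in the grip to within 1 mm. The mat edges lie about 3–4 px (3 mm) left of the model, so I shift 1.5 mm that way and lower to contact.

Emit:
{"api": "step_arm", "payload": {"moves": [{"dp":[0,-1.5,25],"fingers":0.6,"dr":[0,0,0]},{"dp":[0,0,30],"dr":[0,0,0],"fingers":0.6},{"dp":[0,0,25],"dr":[0,0,0],"fingers":0.6},{"dp":[0,0,12],"dr":[0,0,0],"fingers":0.6},{"dp":[0,0,5],"dr":[0,0,0],"fingers":0.6}]}}

```text
time_s: 12.8
tool_pos: [0.5008, 0.2802, 0.0204]
tool_rot: [180.0, 0.1, -13.4]
force: [0.3, 0.1, -2.5]
grip_width: 0.0499
grasp_force: 30.0
```

Emit:
{"api": "step_arm", "payload": {"moves": [{"dp":[0,0,3],"fingers":0.6,"dr":[0,0,0]},{"dp":[0,0,2],"dr":[0,0,0],"fingers":0.6},{"dp":[0,0,1],"dr":[0,0,0],"fingers":0.6},{"dp":[0,0,0.5],"dr":[0,0,0],"fingers":0.6},{"dp":[0,0,0],"dr":[0,0,0],"fingers":0.6}]}}

```text
time_s: 13.42
tool_pos: [0.5009, 0.2803, 0.0146]
tool_rot: [-180.0, 0.0, -13.4]
force: [-1.5, -1.6, 4.8]
grip_width: 0.05
grasp_force: 30.0
```

The force went from −2.5 to +4.8 N, so the module is down on the mat. I release and retreat.

Emit:
{"api": "step_arm", "payload": {"moves": [{"dp":[0,0,0],"fingers":0.42,"dr":[0,0,0]},{"dp":[0,0,0],"dr":[0,0,0],"fingers":0.36},{"dp":[0,0,0],"dr":[0,0,0],"fingers":0.28},{"dp":[0,0,0],"dr":[0,0,0],"fingers":0.2},{"dp":[0,0,0],"dr":[0,0,0],"fingers":0.2}]}}

```text
time_s: 14.05
tool_pos: [0.5005, 0.2802, 0.0135]
tool_rot: [180.0, 0.1, -13.4]
force: [0.0, -0.5, -0.3]
grip_width: 0.0686
grasp_force: 0.0
```

Emit:
{"api": "step_arm", "payload": {"moves": [{"dp":[0,0,-10],"fingers":0.2,"dr":[0,0,0]},{"dp":[0,0,-25],"dr":[0,0,0],"fingers":0.2},{"dp":[0,0,-40],"dr":[0,0,0],"fingers":0.2},{"dp":[0,0,-50],"dr":[0,0,0],"fingers":0.2},{"dp":[0,0,-50],"dr":[0,0,0],"fingers":0.2}]}}

```text
time_s: 14.68
tool_pos: [0.5007, 0.2802, 0.1909]
tool_rot: [-180.0, 0.1, -13.4]
force: [1.1, 0.1, 0.3]
grip_width: 0.0698
grasp_force: 0.0
```

```bash
python3 -c "
from go import *
import cv2
print(env.get_obs()['force'],env.get_obs()['tool_pos'])
a=env.read_camera('wrist')[:,:,::-1]
cv2.imwrite('pics/w4.png',a)
"
```

```text
[1.10543212 0.13786058 0.28083772] [0.50066637 0.2801527  0.19086332]
```

View pics/w4.png

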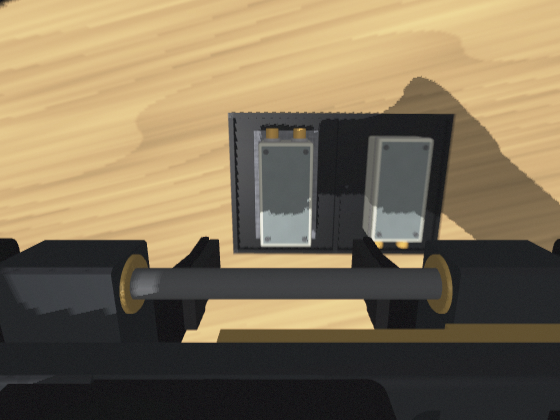

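The wrist view shows the module standing flat on the mat at columns 260–313, with mat showing evenly on both sides at 254 and 318. The finished module is untouched and the gripper is clear, so I hand in.

```bash
python3 -c "
from cell import env
print(env.sign_off())"
```

```text
the job is handed in; nothing more can be done
None
```

The module was slid out from under the lip, lifted, set down flat on the mat and released, and the job was handed in at about 15 s; sign-off returned no verdict, and joint 6 briefly touched its range limit (117.67° against 117.66°) on the approach before I backed it off.

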